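# Open the spice rack's ratchet stop

## Robot

A 6-joint arm with a two-finger parallel gripper is mounted at the origin on a cart in front of the work surface, level with it; the furniture and walls round the work are solid. World frame = base frame: x ahead of the robot, y to its left, z up, the work surface at z = 0. Lengths are in mm, angles in rad, forces in N, time in s.
With the tool pointing down it reaches from about 250 to 775 mm from the base axis. Payload 4 kg.
Tool frame: the origin (TCP) lies on the front face of the gripper's body, between the roots of the fingers; the fingertips stand 97 mm ahead of it and the grasp point (between the pads) lies 78 mm ahead of it (bot.finger_overhang is the distance from the TCP to the fingertips, in mm); z points along the fingers, y is the line along which they close (so a half turn about z gives the same grasp; the last joint's range is limited). The gripper opens to 94 mm and grips with 3 to 60 N. Pads are 16 mm wide; open, the fingers measure 119 mm over their backs; the gripper's body (75 mm by 177 mm) begins 78 mm behind the grasp point.
Start: joints at [-1.276, 0.087, 1.371, -0, 1.684, -0.103], TCP at [213.062, -507.065, 302.706] pointing down, gripper open.
Joint ranges: [-3.1, 3.1], [-0.76, 2.03], [0.27, 2.55], [-1.08, 4.22], [0.17, 2.65], [-2.57, 2.57]. Speed limits (rad/s): [2.79, 2.79, 3.14, 3.14, 3.14, 3.14].

## Interface

Orientations are given as a unit quaternion [w, x, y, z].
In Python, from plant import bot, eyes, models gives the robot as it stands. The module is installed in compiled form; this text tells all that it offers.
- The arm moves only by the tool apply_moves, never from a script. Its argument "commands" is a list of rows, each a list of 7 numbers: the shift along the world's x, y, z in units of 250 mm (1.0 is 250 mm), then the turn, a rotation vector about the world's x, y, z in units of 2 rad (1.0 is 2 rad), then the gripper command: -1 is shut, 1 is fully open, values between are in proportion. A call has 1 to 20 rows; each row is the pose to reach, as a shift and turn from the pose commanded when the call began; what a row does not reach only later rows make up. A row lasts 1/12 s, in which the tool goes at most 41.7 mm and 7.16 degrees, less where a joint would pass 70% of its speed; a pose out of reach is approached as far as the arm can. A call with a number of a shift or a turn outside -1 to 1 is refused whole. A call with a gripper value outside its range is refused whole. The fingers move at their own pace and stop on an object; "grip_force" is the grip in N (left out, the last holds). Time passes only in rows, so rows that repeat a pose let the fingers close. It gives the time, the measured TCP pose, the force, the opening and the grip force at its end, in the units of the state.
- bot.sense(): the state, without advancing time (a new reading comes with each control period).
- eyes.read_camera(name): name is "scene" or "top" or "wrist"; returns a dict with "image" (420x560x3 uint8, red, green, blue), "z_map" (420x560 float32, mm along the optical axis (not along the pixel's ray), 0 where there is no reading), "intrinsics" (3x3 intrinsics, pixels), "R" (3x3) and "t" (3): a world point X has camera coordinates R X + t; the wrist camera has in their place "tool_from_camera" (4x4, takes a point from camera to tool coordinates, whose origin is the TCP and whose axes are the flange's). Camera axes: x right, y down, z forward; pixel columns grow to the right and rows downward; lengths in mm; the calibration is good to about 2 mm. A picture is of the moment at which its call begins: read the wrist's pose just before it.
- bot.job_done(): hands the job in; it is judged then, once.
Trained networks look in the newest picture that a camera, given by its name, has taken for a name from the list of things; names that differ only in an ending like _2 or _b are one class to them, and where a whole thing is asked for, a point or a joint stands for the part that bears it (a point fixed in the world has none). Each returns a list of dicts, best first, with "confidence" (0 to 1); they miss things now and then, are a little off and sometimes report something else, mostly with a low value. They report only what shows in the picture. A call takes as long as a camera call.
- models.search_frame(name, camera): "location" ([x, y, z] in mm, in world coordinates, good to about 4 mm: the middle of the surface that is visible of it).
The state is a dict: "t": time; "joint_positions": joint angles; "dq": joint speeds; "effort": joint torques, N m; "eef_pos": TCP position; "orientation": TCP orientation; "force": force on the tool from outside, world axes, zero at the start; "ft_torque": the same for the moment, N m; "width": finger opening in mm; "finger_force": force on a finger pad.
Only numpy, scipy, OpenCV 4.12 (cv2) and the standard library are available. Lean on these libraries where they do the work, as an engineer would, in place of code of your own. Each camera call takes 0.05 s, during which the arm holds its last target. There are 200 camera calls.

## Task

Make room in the spice rack for more jars: with the fingertips press down the black ratchet release on the metal stop and, keeping it down, push the stop away from the jars, fully back to the end of its bar. Then let go so that the release springs up. Only press and push: lift nothing, and leave the spice jars, the honey and jam jars and the pepper mill standing where they are.

Things in the scene. Friction and masses are not known exactly. Their poses are not given: they have to be found in the camera images.
- rack: spice rack fixed to the worktop: pale wooden board 420 mm long (its y), 130 deep (its x), top at z = 14 mm. Origin: under the board's centre, on the worktop; z up. Upright end plate at its +y end (inner face y = +198, 86 mm high); three spice jars stand between it and the sliding stop, at x = +28 mm. A steel bar 16 mm wide, top at z = 48 mm, runs along y at x = -35 mm (robot side).
- stop (a joint): slide of the metal stop along the bar, m: 0 = nearest the end plate, 0.140 = fully back, at the bar's -y end; grows toward the rack's -y. That way a ratchet (10 mm teeth) blocks it after at most 10 mm of play unless the release is held down; the other way it ratchets freely. Friction about 2 N. It stays where it is left.
- release (a joint): vertical travel of the release pad, m: 0 = up (may read up to 0.005 where the pin rests on a tooth), 0.010 = fully down. Sprung: about 2 N at the top, 5 N fully down; springs up when let go. The ratchet is free only above about 0.005, so keep the pad at 0.007 to 0.010 all the while the stop is pushed back.
- release_pad (a point): centre of the top of the black ribbed release pad on the stop; 40 mm (x) by 50 (y); top 66 mm above the worktop when up, 56 when down; moves with it. Axes as the rack's. It lies in a pocket open above and at the sides: the jaw plate is 40 mm from this point toward the jars, the push lug 32 mm toward -y. Even fully down the pad is the highest thing in the pocket.
- push_face (a point): centre, 76 mm above the worktop, of the push lug's upright face that looks to the jars (rack +y). The lug is 40 mm wide, 12 mm thick, its top 96 mm above the worktop. Pushing this face toward the rack's -y with the release down slides the stop back. Axes as the rack's.
- jaw_face (a point): centre of the jaw plate's rubber face that looks to the jars, 58 mm above the worktop; the plate is 10 mm thick, 112 mm wide (rack x), its top 89 mm above the worktop. Axes as the rack's.
- jar0: spice jar with a green cap, 46 mm across, 106 mm high, 0.11 kg, loose, first in the row counted from the end plate; origin: centre of its underside, z up. Bystander.
- jar1: spice jar with a green cap, 46 mm across, 106 mm high, 0.11 kg, loose, second in the row counted from the end plate; origin: centre of its underside, z up. Bystander.
- jar2: spice jar with a green cap, 46 mm across, 106 mm high, 0.11 kg, loose, third in the row counted from the end plate; origin: centre of its underside, z up. Bystander.
- honey_jar: honey jar with a dark lid, 64 mm across, 99 mm high, loose on the worktop behind the rack; origin: centre of its underside, z up. Bystander.
- jam_jar: jam jar with a white lid, 68 mm across, 84 mm high, loose on the worktop behind the rack; origin: centre of its underside, z up. Bystander.
- pepper_mill: wooden pepper mill, 58 mm across, 130 mm high, loose on the worktop past the rack's -y end; origin: centre of its underside, z up. Bystander.

How it is judged:
By the outcome, as a careful person would: the job done as asked, in the order asked, and still so for the second after the job is handed in, with the robot touching nothing.
It also fails if it takes over 32 s, if anything falls off the work surface, if the arm or the gripper's body presses on something with over 40 N, if the wrist force passes 120 N, or if a joint passes its speed limit or range.

## Working session

There is one attempt and no reset: what is moved stays moved. The work goes in short steps, Python scripts to look and compute and a tool call to move; the robot and the scene stay as the last step left them, time stands still between calls to the robot, and variables do not carry over. Pictures are saved under pics/ and viewed, at most 10 in all, crops included, and the job is handed in when it is done.

Besides the shell and the picture viewer there is one more tool, called after ">>>" as name(argument=value, ...) on one line, values as JSON. apply_moves: Moves the arm, as the interface text tells. Shifts and turns lie within -1 to 1; 1 stands for 250 mm of shift or 2 rad of turn. Its arguments: {"type":"object","properties":{"commands":{"type":"array"},"grip_force":{"type":"number"}},"required":["commands"]}

```bash
mkdir -p pics; python3 - <<'E'
from plant import bot, eyes, models
import cv2, numpy as np
s=bot.sense(); print(s['t'],s['eef_pos'],s['orientation'],s['width'],s['force'])
for c in ['top','scene']:
    f=eyes.read_camera(c); cv2.imwrite(f'pics/{c}0.png',f['image'][:,:,::-1]); np.savez(f'{c}0.npz',**f)
    for n in ['release_pad','push_face','jaw_face','rack','jar0','jar1','jar2','pepper_mill','honey_jar','jam_jar']:
        for d in models.search_frame(n,c)[:3]: print(c,n,np.round(d['location']),round(d['confidence'],2))
E
```

```text
0.0 [ 212.9654037  -506.74804231  301.5187265 ] [-1.07916144e-03  9.80281593e-01  1.97602694e-01 -1.00595819e-04] 94.06695179501776 [-0.10546539 -0.21825183 -0.21403591]
top release_pad [463. 197.  68.] 0.87
top push_face [472. 210.  64.] 0.84
top jaw_face [468. 213.  68.] 0.76
top rack [597. 297.  83.] 0.71
top rack [500. 208.  13.] 0.56
top jar0 [489. 345. 120.] 0.93
top jar0 [472. 386. 119.] 0.85
top jar0 [501. 294. 120.] 0.75
top jar1 [489. 345. 120.] 0.93
top jar1 [472. 386. 119.] 0.85
top jar1 [501. 294. 120.] 0.75
top jar2 [489. 345. 120.] 0.93
top jar2 [472. 386. 119.] 0.85
top jar2 [501. 294. 120.] 0.75
top pepper_mill [579. -58. 110.] 0.82
top honey_jar [666.  82.  98.] 0.94
top jam_jar [597. 296.  82.] 0.79
scene push_face [466. 227.  68.] 0.77
scene push_face [569. -57.  62.] 0.73
scene jaw_face [468. 233.  67.] 0.77
scene rack [461. 200.  64.] 0.74
scene rack [465. 250.  26.] 0.56
scene jar0 [482. 308.  91.] 0.91
scene jar0 [458. 394. 101.] 0.84
scene jar0 [474. 350.  95.] 0.63
scene jar1 [482. 308.  91.] 0.91
scene jar1 [458. 394. 101.] 0.84
scene jar1 [474. 350.  95.] 0.63
scene jar2 [482. 308.  91.] 0.91
scene jar2 [458. 394. 101.] 0.84
scene jar2 [474. 350.  95.] 0.63
scene pepper_mill [570. -55.  64.] 0.64
scene honey_jar [656.  97.  69.] 0.91
scene honey_jar [483. 305.  93.] 0.28
scene jam_jar [590. 305.  83.] 0.6
```

```bash
cat > geo.py <<'E'
import numpy as np
def cloud(f):
    K,R,t,z=f['intrinsics'],f['R'],f['t'],f['z_map'].astype(float)
    v,u=np.mgrid[:z.shape[0],:z.shape[1]]
    C=np.stack([(u-K[0,2])/K[0,0]*z,(v-K[1,2])/K[1,1]*z,z],-1)
    P=(C-t)@R; P[z==0]=np.nan
    return P
E
python3 - <<'E'
import numpy as np, cv2
from geo import cloud
f=dict(np.load('top0.npz')); P=cloud(f)
# heightmap, colour rectified to world, 2px/mm? 1.5mm
m=(P[...,0]>380)&(P[...,0]<620)&(P[...,1]>-20)&(P[...,1]<440)
vv,uu=np.where(m); print(uu.min(),uu.max(),vv.min(),vv.max())
img=f['image'][:,:,::-1]
c=img[vv.min():vv.max(),uu.min():uu.max()]; s=min(800/c.shape[1],600/c.shape[0])
cv2.imwrite('pics/topcrop.png',cv2.resize(c,None,fx=s,fy=s,interpolation=cv2.INTER_CUBIC)); print(s)
# rack board: z ~14 
b=m&(abs(P[...,2]-14)<5); pts=P[b][:,:2].astype(np.float32); print(len(pts))
r=cv2.minAreaRect(pts); print(r)
# in a rack-ish frame, profile along y of heights at bar line
for yaw in [0.306]:
    pass
E
```

```text
162 483 123 292
2.4922118380062304
4774
((511.9867858886719, 225.13754272460938), (161.24205017089844, 416.9656677246094), 16.257753372192383)
```

View pics/topcrop.png

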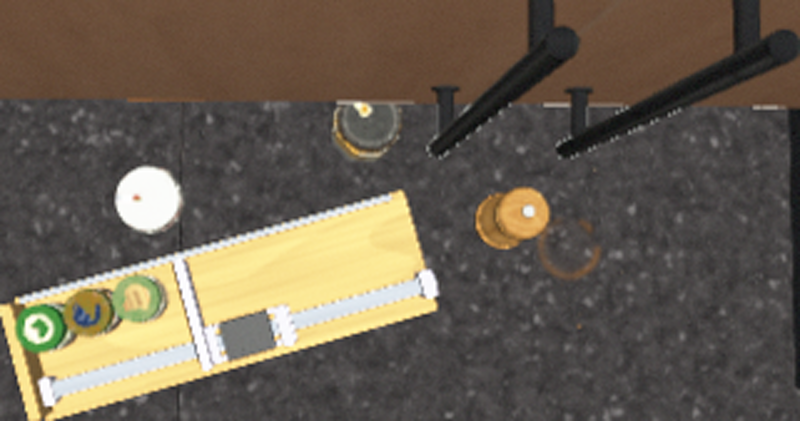

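View pics/scene0.png

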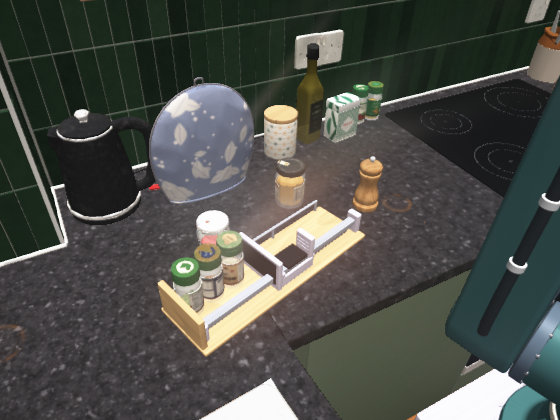

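The top crop shows the jars at left (40,327)-(138,298), the jaw plate at (192,312), the black pad at (247,335), the lug at (285,326), the bar's end block at (428,285), and the mill at (520,215). The dark handles at (432–600,40–150) hang off the cupboard. The scene view shows the same layout, seen from the other side.

```bash
python3 - <<'E'
import numpy as np, cv2
from geo import cloud
f=dict(np.load('top0.npz')); P=cloud(f); I=f['image'].astype(int)
s=2.492
def at(x,y): 
    u,v=int(162+x/s),int(123+y/s); return np.round(P[v,u]),I[v,u]
for n,p in dict(pad=(247,335),lug=(285,326),jaw=(192,312),end=(428,285),bar=(350,305),h1=(432,150),h1b=(560,45),h2=(567,150),h2b=(780,45),cab=(200,50),mill=(525,212)).items(): print(n,*at(*p))
X=P.reshape(-1,3); C=I.reshape(-1,3)
near=(X[:,0]>380)&(X[:,0]<620)&(X[:,1]>-20)&(X[:,1]<440)
# bar: yaw
pad=near&(C.max(1)<95)&(X[:,2]>52)&(X[:,2]<72)&(X[:,1]>150)&(X[:,1]<250)&(X[:,0]<500)
print('pad',pad.sum(),X[pad].mean(0),cv2.minAreaRect(X[pad][:,:2].astype(np.float32)))
yel=near&(C[:,0]-C[:,2]>40)&(abs(X[:,2]-14)<6)
print('board',yel.sum(),cv2.minAreaRect(X[yel][:,:2].astype(np.float32)))
bar=near&(abs(X[:,2]-48)<5)&(abs(C[:,0]-C[:,2])<45)&(C.min(1)>120)
Y=X[bar]; print('bar',bar.sum(),cv2.fitLine(Y[:,:2].astype(np.float32),cv2.DIST_HUBER,0,.01,.01).ravel())
for yaw in [0.26,0.28,0.3]:
    R=np.array([[np.cos(yaw),-np.sin(yaw)],[np.sin(yaw),np.cos(yaw)]]); L=X[yel][:,:2]@R
    print(yaw,np.percentile(L,[0.5,1,99,99.5],axis=0).round(1).T.tolist())
E
```

```text
pad [468. 198.  61.] [119 121 118]
lug [479. 162.  93.] [250 249 253]
jaw [490. 251.  92.] [252 251 254]
end [519.  20.  60.] [249 248 252]
bar [498.  96.  44.] [224 231 240]
h1 [595.  82. 534.] [32 32 33]
h1b [597.  78. 811.] [41 40 43]
h2 [595.   4. 538.] [21 17 20]
h2b [598.   1. 812.] [42 45 44]
cab [629. 213. 642.] [106  77  58]
mill [587. -63. 130.] [229 227 218]
pad 2 [474.54877072 175.90788544  66.44689035] ((474.54876708984375, 175.90789794921875), (18.03274154663086, 0.0), -163.54664611816406)
board 4863 ((496.42889404296875, 220.30596923828125), (129.3737030029297, 417.3340759277344), 16.34842300415039)
bar 890 [ 2.7833620e-01 -9.6048373e-01  4.6303445e+02  2.1728822e+02]
0.26 [[470.7, 471.5, 596.7, 598.0], [-120.6, -119.1, 279.9, 283.1]]
0.28 [[474.2, 474.7, 596.2, 596.9], [-131.7, -130.0, 269.4, 272.8]]
0.3 [[474.1, 475.1, 598.6, 599.6], [-142.8, -141.0, 258.8, 262.3]]
```

```bash
python3 - <<'E'
import numpy as np, cv2
from geo import cloud
yaw=0.283; c=np.array([496.4,220.3]); R=np.array([[np.cos(yaw),-np.sin(yaw)],[np.sin(yaw),np.cos(yaw)]])
for n in ['top','scene']:
    f=dict(np.load(n+'0.npz')); X=cloud(f).reshape(-1,3); C=f['image'].reshape(-1,3).astype(int)
    L=np.c_[(X[:,:2]-c)@R,X[:,2]]
    print(n,'top profile at x=-35+-14')
    for y in range(-215,75,4):
        m=(abs(L[:,0]+35)<14)&(abs(L[:,1]-y)<2)&(L[:,2]>20)
        if m.sum() and (y>-60 or y<-180): print(y,m.sum(),np.round(np.percentile(L[m,2],[10,50,90])),C[m].mean(0).round().astype(int))
    g=(C.max(1)<150)&(abs(L[:,1]+30)<60)&(L[:,2]>50)&(L[:,2]<75)&(abs(L[:,0]+35)<30)
    if g.sum()>5: print('pad',g.sum(),np.percentile(L[g],[2,50,98],axis=0).round(1).tolist())
    lug=(L[:,2]>85)&(L[:,2]<104)&(abs(L[:,0]+35)<25)&(abs(L[:,1])<70)
    print('hi',np.histogram(L[lug,1],bins=np.arange(-72,40,4)), L[lug,0].min(),L[lug,0].max())
E
```

```text
top top profile at x=-35+-14
-211 1 [46. 46. 46.] [215 214 222]
-207 10 [57. 59. 61.] [237 235 240]
-203 17 [56. 58. 61.] [249 248 252]
-199 19 [56. 58. 60.] [250 249 250]
-195 26 [32. 54. 59.] [200 194 191]
-191 12 [43. 47. 52.] [218 223 228]
-187 10 [44. 47. 49.] [227 232 233]
-183 9 [46. 47. 49.] [222 229 234]
-59 14 [47. 49. 53.] [231 230 232]
-55 17 [89. 93. 96.] [248 247 250]
-51 19 [93. 94. 97.] [250 249 253]
-47 20 [92. 94. 96.] [245 245 248]
-43 15 [43. 49. 87.] [227 222 216]
-39 13 [45. 46. 60.] [171 176 179]
-35 18 [63. 65. 69.] [116 117 116]
-31 19 [63. 65. 67.] [121 121 120]
-27 19 [63. 66. 69.] [122 122 120]
-23 18 [63. 65. 67.] [121 122 120]
-19 19 [61. 65. 68.] [121 122 120]
-15 20 [62. 65. 68.] [120 121 119]
-11 18 [63. 65. 67.] [121 122 120]
-7 18 [64. 66. 68.] [119 120 118]
-3 19 [63. 66. 67.] [120 120 118]
1 19 [62. 65. 69.] [120 120 119]
5 18 [62. 66. 67.] [119 119 118]
9 18 [62. 65. 66.] [121 122 120]
13 13 [44. 61. 66.] [178 176 168]
17 13 [46. 47. 52.] [227 229 234]
21 18 [51. 54. 58.] [250 249 253]
25 19 [52. 55. 57.] [243 242 248]
29 29 [55. 86. 90.] [225 22
[... 1878 characters left out ...]
[47. 64. 81.] [98 83 80]
45 23 [40. 47. 49.] [205 203 207]
49 21 [39. 47. 48.] [204 202 207]
53 22 [42. 48. 49.] [219 217 220]
57 25 [39. 47. 48.] [213 211 214]
61 19 [40. 47. 49.] [217 215 218]
65 26 [39. 47. 49.] [213 210 213]
69 24 [39. 47. 50.] [209 206 209]
73 22 [42. 48. 49.] [216 214 217]
pad 454 [[-53.8, -35.7, 59.5], [-37.6, -11.2, 66.0], [-16.4, 12.5, 68.1]]
hi (array([ 0,  0,  0,  0, 21, 37, 83, 17,  0,  0,  0,  0,  0,  0,  0,  0,  0,
        0,  0,  0,  0,  0,  0,  0,  1, 33, 46]), array([-72, -68, -64, -60, -56, -52, -48, -44, -40, -36, -32, -28, -24,
       -20, -16, -12,  -8,  -4,   0,   4,   8,  12,  16,  20,  24,  28,
        32,  36])) -54.79735384603893 -10.569553585096038
```

>>> apply_moves(commands=[[0.344, 0.924, 0, 0, 0, 0.2427, -1], [0.344, 0.924, 0, 0, 0, 0.2427, -1], [0.344, 0.924, 0, 0, 0, 0.2427, -1], [0.344, 0.924, 0, 0, 0, 0.2427, -1], [0.344, 0.924, 0, 0, 0, 0.2427, -1], [0.344, 0.924, 0, 0, 0, 0.2427, -1], [0.344, 0.924, 0, 0, 0, 0.2427, -1]], grip_force=30)

```text
t: 1.68
eef_pos: [300.6, -271.1, 303.5]
orientation: [-0.0, 0.903, 0.431, 0.002]
force: [-0.7, -0.3, 0.6]
width: 50.5
finger_force: 0.0
```

>>> apply_moves(commands=[[0.344, 0.924, 0, 0, 0, 0.2427, -1], [0.344, 0.924, 0, 0, 0, 0.2427, -1], [0.344, 0.924, 0, 0, 0, 0.2427, -1], [0.344, 0.924, 0, 0, 0, 0.2427, -1], [0.344, 0.924, 0, 0, 0, 0.2427, -1], [0.344, 0.924, 0, 0, 0, 0.2427, -1], [0.344, 0.924, 0, 0, 0, 0.2427, -1]])

```text
t: 2.27
eef_pos: [386.4, -39.8, 302.9]
orientation: [-0.001, 0.772, 0.636, 0.002]
force: [-0.5, -0.6, -0.9]
width: 4.0
finger_force: 0.0
```

>>> apply_moves(commands=[[0.344, 0.924, -0.2, 0, 0, 0.2427, -1], [0.344, 0.924, -0.2, 0, 0, 0.2427, -1], [0.344, 0.924, -0.2, 0, 0, 0.2427, -1], [0.344, 0.924, -0.2, 0, 0, 0.2427, -1], [0.344, 0.924, -0.2, 0, 0, 0.2427, -1], [0.344, 0.924, -0.2, 0, 0, 0.2427, -1], [0.344, 0.924, -0.2, 0, 0, 0.2427, -1], [0.344, 0.924, -0.2, 0, 0, 0.2427, -1], [0.344, 0.924, -0.2, 0, 0, 0.2427, -1]])

```text
t: 3.02
eef_pos: [471.4, 184.8, 252.5]
orientation: [0.0, 0.6, 0.8, -0.001]
force: [0.5, -0.0, 0.6]
width: 0.3
finger_force: 0.0
```

```bash
python3 - <<'E'
from plant import bot, eyes
import numpy as np, cv2
from scipy.spatial.transform import Rotation as Ro
s=bot.sense(); f=eyes.read_camera('wrist'); cv2.imwrite('pics/w1.png',f['image'][:,:,::-1])
K=f['intrinsics'];z=f['z_map'].astype(float);v,u=np.mgrid[:z.shape[0],:z.shape[1]]
C=np.stack([(u-K[0,2])/K[0,0]*z,(v-K[1,2])/K[1,1]*z,z],-1).reshape(-1,3)
ok=(z>0).ravel(); T=f['tool_from_camera']; X=C@T[:3,:3].T+T[:3,3]
q=np.array(s['orientation']); W=Ro.from_quat(q[[1,2,3,0]]).apply(X)+s['eef_pos']
yaw=0.283; c=np.array([496.4,220.3]); R=np.array([[np.cos(yaw),-np.sin(yaw)],[np.sin(yaw),np.cos(yaw)]])
L=np.c_[(W[:,:2]-c)@R,W[:,2]]
print('tcp local',(np.array(s['eef_pos'][:2])-c)@R, s['eef_pos'][2])
col=f['image'].reshape(-1,3).astype(int)
g=ok&(col.max(1)<150)&(abs(L[:,1]+12)<50)&(abs(L[:,2]-66)<6)&(abs(L[:,0]+35)<35)
print('pad',g.sum(),np.percentile(L[g],[2,50,98],axis=0).round(1).tolist() if g.any() else '')
lug=ok&(abs(L[:,2]-96)<4)&(abs(L[:,0]+35)<30)&(L[:,1]<-20)&(L[:,1]>-75)
print('lug',lug.sum(),np.percentile(L[lug],[2,50,98],axis=0).round(1).tolist() if lug.any() else '')
jaw=ok&(abs(L[:,2]-89)<3)&(abs(L[:,0]+35)<40)&(L[:,1]<60)&(L[:,1]>10)
print('jaw',jaw.sum(),np.percentile(L[jaw],[2,50,98],axis=0).round(1).tolist() if jaw.any() else '')
E
```

```text
tcp local [-33.95685199 -27.07147762] 252.5177111093774
pad 3500 [[-54.0, -45.6, 62.5], [-34.9, -13.0, 66.8], [-16.1, 11.1, 68.7]]
lug 32 [[-55.0, -53.6, 92.6], [-16.6, -49.2, 93.8], [-15.6, -46.5, 96.1]]
jaw 1341 [[-54.3, 26.6, 86.9], [-25.0, 31.4, 89.4], [3.7, 35.9, 91.0]]
```

View pics/w1.png

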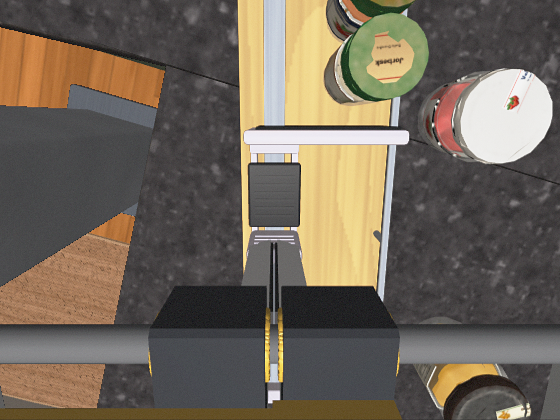

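The wrist picture shows the pad at (274,195), the jaw plate at (325,136), and the fingertips over the pad's lug end at (275,240). This agrees with the estimates, so I'm going down to just above the pad.

>>> apply_moves(commands=[[0, 0, -0.15, 0, 0, 0, -1], [0, 0, -0.27, 0, 0, 0, -1], [0, 0, -0.33, 0, 0, 0, -1], [0, 0, -0.33, 0, 0, 0, -1], [0, 0, -0.33, 0, 0, 0, -1]])

```text
t: 3.48
eef_pos: [471.0, 184.3, 170.5]
orientation: [0.0, 0.601, 0.799, -0.0]
force: [0.6, -0.1, 0.7]
width: 0.6
finger_force: 0.0
```

>>> apply_moves(commands=[[0, 0, -0.012, 0, 0, 0, -1], [0, 0, -0.024, 0, 0, 0, -1], [0, 0, -0.036, 0, 0, 0, -1], [0, 0, -0.036, 0, 0, 0, -1]])

```text
t: 3.82
eef_pos: [471.9, 185.9, 162.1]
orientation: [0.001, 0.6, 0.8, 0.001]
force: [1.2, -1.2, 1.9]
width: 0.5
finger_force: 0.9
```

>>> apply_moves(commands=[[0, 0, -0.008, 0, 0, 0, -1], [0, 0, -0.016, 0, 0, 0, -1], [0, 0, -0.024, 0, 0, 0, -1], [0, 0, -0.024, 0, 0, 0, -1]])

```text
t: 4.15
eef_pos: [471.8, 185.9, 155.6]
orientation: [0.001, 0.6, 0.8, 0.001]
force: [2.5, -1.2, 4.0]
width: 0.5
finger_force: 1.9
```

>>> apply_moves(commands=[[0, 0, -0.004, 0, 0, 0, -1], [0, 0, -0.008, 0, 0, 0, -1], [0, 0, -0.008, 0, 0, 0, -1]])

```text
t: 4.4
eef_pos: [471.8, 186.0, 153.7]
orientation: [0.001, 0.6, 0.8, 0.001]
force: [3.3, -0.6, 3.8]
width: 0.5
finger_force: 2.2
```

>>> apply_moves(commands=[[0, 0, -0.004, 0, 0, 0, -1], [0, 0, -0.004, 0, 0, 0, -1], [0, 0, -0.004, 0, 0, 0, -1]])

```text
t: 4.65
eef_pos: [471.8, 186.0, 153.4]
orientation: [0.001, 0.6, 0.8, 0.001]
force: [2.8, -1.3, 6.7]
width: 0.6
finger_force: 3.5
```

```bash
python3 - <<'E'
from plant import bot, eyes
from geo import cloud
import numpy as np, cv2
s=bot.sense(); print(s['t'],s['eef_pos'],s['force'])
yaw=0.283; c=np.array([496.4,220.3]); R=np.array([[np.cos(yaw),-np.sin(yaw)],[np.sin(yaw),np.cos(yaw)]])
f=eyes.read_camera('scene'); X=cloud(f).reshape(-1,3); C=f['image'].reshape(-1,3).astype(int)
cv2.imwrite('pics/s1.png',cv2.resize(f['image'][180:360,150:390,::-1],None,fx=3.3,fy=3.3,interpolation=cv2.INTER_CUBIC))
L=np.c_[(X[:,:2]-c)@R,X[:,2]]
for y in range(-18,12,4):
    m=(abs(L[:,0]+35)<14)&(abs(L[:,1]-y)<2)&(L[:,2]>40)
    if m.any(): print(y,m.sum(),np.percentile(L[m,2],[25,50,75]).round(1))
E
```

```text
4.65 [471.77913706 186.0369723  153.37156587] [ 2.76636014 -1.32114671  6.69873683]
-18 198 [ 80.  101.  123.3]
-14 225 [ 75.4 101.2 121.9]
-10 48 [ 56.8  58.3 444.9]
-6 89 [174.9 178.  444. ]
-2 290 [190.  203.  214.2]
2 89 [ 58.1 178.  258.7]
6 366 [252.  280.3 321.9]
10 719 [252.8 294.  324.9]
```

View pics/s1.png

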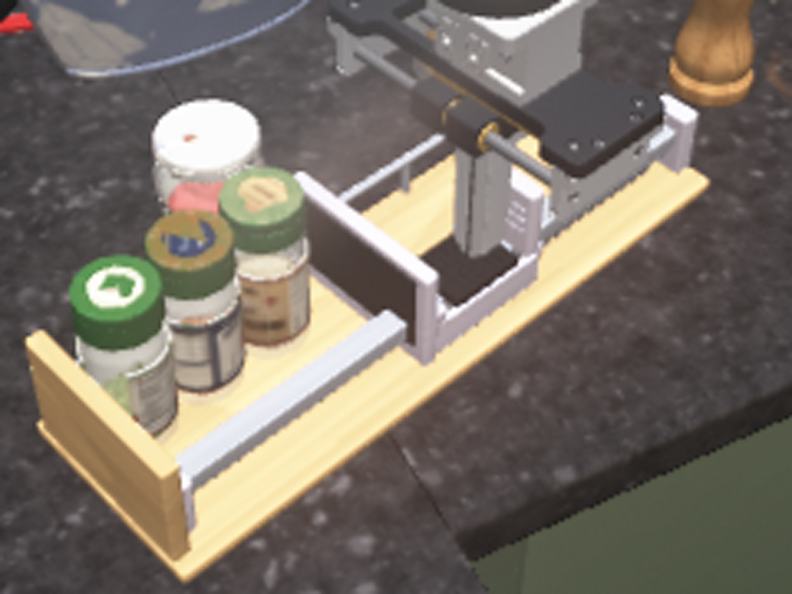

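The crop shows the fingers standing on the pad at (485,245) in front of the lug, clear of the jaw plate. The pad is about 9 mm down.

>>> apply_moves(commands=[[0, 0, -0.004, 0, 0, 0, -1], [0, 0, -0.004, 0, 0, 0, -1]])

```text
t: 4.87
eef_pos: [471.8, 186.1, 153.2]
orientation: [0.001, 0.6, 0.8, 0.001]
force: [0.9, -2.0, 10.9]
width: 0.7
finger_force: 5.4
```

>>> apply_moves(commands=[[0.0056, -0.0192, 0, 0, 0, 0, -1], [0.0112, -0.0384, 0, 0, 0, 0, -1], [0.0168, -0.0576, 0, 0, 0, 0, -1], [0.0223, -0.0768, 0, 0, 0, 0, -1], [0.0223, -0.0768, 0, 0, 0, 0, -1]])

```text
t: 5.28
eef_pos: [477.2, 167.4, 153.2]
orientation: [0.0, 0.6, 0.8, 0.002]
force: [-0.1, 0.0, 10.7]
width: 0.7
finger_force: 5.4
```

>>> apply_moves(commands=[[0.0112, -0.0384, 0, 0, 0, 0, -1], [0.0223, -0.0768, 0, 0, 0, 0, -1], [0.0335, -0.1152, 0, 0, 0, 0, -1], [0.0447, -0.1536, 0, 0, 0, 0, -1], [0.0447, -0.1536, 0, 0, 0, 0, -1]])

```text
t: 5.7
eef_pos: [488.6, 128.1, 153.3]
orientation: [0.0, 0.601, 0.8, 0.001]
force: [-0.1, -1.8, 11.5]
width: 0.4
finger_force: 5.4
```

```bash
python3 - <<'E'
from plant import bot, eyes
from geo import cloud
import numpy as np, cv2
s=bot.sense(); print(s['t'],s['eef_pos'],s['force'])
yaw=0.283; c=np.array([496.4,220.3]); R=np.array([[np.cos(yaw),-np.sin(yaw)],[np.sin(yaw),np.cos(yaw)]])
print((np.array(s['eef_pos'])[:2]-c)@R)
f=eyes.read_camera('scene'); X=cloud(f).reshape(-1,3)
cv2.imwrite('pics/s2.png',cv2.resize(f['image'][180:360,150:390,::-1],None,fx=3.3,fy=3.3,interpolation=cv2.INTER_CUBIC))
L=np.c_[(X[:,:2]-c)@R,X[:,2]]
j=(abs(L[:,0]-10)<30)&(abs(L[:,2]-60)<20)&(L[:,1]>-150)&(L[:,1]<42); print('jaw face y',np.percentile(L[j,1],[10,50,90]),j.sum())
E
```

```text
5.7 [488.62267294 128.07435308 153.2532728 ] [-0.06385436 -1.78785556 11.5432382 ]
[-33.22082618 -86.38537767]
jaw face y [-22.06163725 -20.70956819 -19.62939489] 365
```

View pics/s2.png

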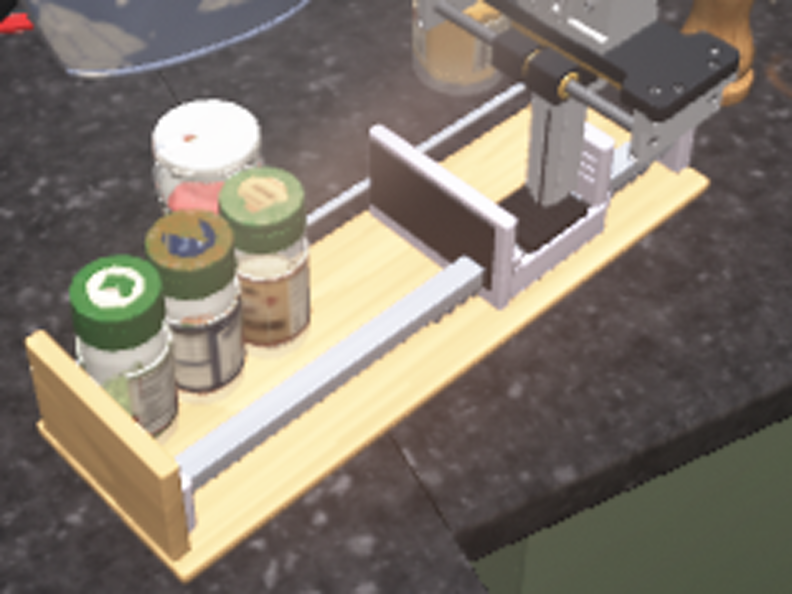

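The stop has slid back about 59 mm with the fingers: the jaw plate is now at (440,210) and the pad is still down at (540,215). The jars haven't moved, so I keep pushing.

>>> apply_moves(commands=[[0.0112, -0.0384, 0, 0, 0, 0, -1], [0.0223, -0.0768, 0, 0, 0, 0, -1], [0.0335, -0.1152, 0, 0, 0, 0, -1], [0.0447, -0.1536, 0, 0, 0, 0, -1], [0.0558, -0.192, 0, 0, 0, 0, -1], [0.0558, -0.192, 0, 0, 0, 0, -1]])

```text
t: 6.25
eef_pos: [502.6, 79.9, 153.3]
orientation: [0.001, 0.601, 0.8, 0.001]
force: [-0.0, -1.9, 10.6]
width: 0.6
finger_force: 5.5
```

>>> apply_moves(commands=[[0.0056, -0.0192, 0, 0, 0, 0, -1], [0.0112, -0.0384, 0, 0, 0, 0, -1], [0.0168, -0.0576, 0, 0, 0, 0, -1], [0.0168, -0.0576, 0, 0, 0, 0, -1]])

```text
t: 6.58
eef_pos: [506.5, 66.4, 153.2]
orientation: [0.0, 0.6, 0.8, 0.001]
force: [-0.8, 0.4, 11.7]
width: 0.5
finger_force: 5.6
```

>>> apply_moves(commands=[[0.0034, -0.0115, 0, 0, 0, 0, -1], [0.0067, -0.023, 0, 0, 0, 0, -1], [0.0101, -0.0346, 0, 0, 0, 0, -1], [0.0101, -0.0346, 0, 0, 0, 0, -1]])

```text
t: 6.92
eef_pos: [508.1, 60.9, 153.2]
orientation: [-0.003, 0.6, 0.8, 0.004]
force: [-3.5, 8.9, 12.8]
width: 0.4
finger_force: 6.4
```

>>> apply_moves(commands=[[0.0034, -0.0115, 0, 0, 0, 0, -1], [0.0056, -0.0192, 0, 0, 0, 0, -1], [0.0056, -0.0192, 0, 0, 0, 0, -1]])

```text
t: 7.17
eef_pos: [509.3, 56.4, 153.1]
orientation: [-0.003, 0.6, 0.8, 0.004]
force: [-3.4, 9.9, 12.3]
width: 0.4
finger_force: 6.4
```

```bash
cat > look.py <<'E'
from plant import bot, eyes
from geo import cloud
import numpy as np, cv2, sys
s=bot.sense(); print(s['t'],s['eef_pos'],s['force'])
yaw=0.283; c=np.array([496.4,220.3]); R=np.array([[np.cos(yaw),-np.sin(yaw)],[np.sin(yaw),np.cos(yaw)]])
print('tcp',(np.array(s['eef_pos'])[:2]-c)@R,'F',np.array(s['force'])[:2]@R)
f=eyes.read_camera('scene'); X=cloud(f).reshape(-1,3)
cv2.imwrite(f'pics/{sys.argv[1]}.png',cv2.resize(f['image'][150:330,170:410,::-1],None,fx=3.3,fy=3.3,interpolation=cv2.INTER_CUBIC))
L=np.c_[(X[:,:2]-c)@R,X[:,2]]
j=(abs(L[:,0]-10)<30)&(abs(L[:,2]-60)<20)&(L[:,1]>-150)&(L[:,1]<42); print('jaw face y',np.percentile(L[j,1],[10,50,90]),j.sum())
E
python3 look.py s3
```

```text
7.1667 [509.32462667  56.36417771 153.09886768] [-3.36195564  9.87932485 12.33760759]
tcp [ -33.36652866 -161.0238323 ] F [-0.4695453  10.42512985]
jaw face y [-88.32073425 -86.91138827 -85.70185826] 366
```

>>> apply_moves(commands=[[0.0022, -0.0077, 0, 0, 0, 0, -1], [0.0045, -0.0154, 0, 0, 0, 0, -1], [0.0045, -0.0154, 0, 0, 0, 0, -1]])

```text
t: 7.47
eef_pos: [509.9, 54.2, 153.0]
orientation: [-0.005, 0.6, 0.8, 0.005]
force: [-4.3, 15.0, 14.4]
width: 0.7
finger_force: 14.1
```

```bash
python3 look.py s4
```

```text
7.4667 [509.930458    54.2066624  153.02682171] [-4.27543626 15.02028528 14.44054895]
tcp [ -33.38725539 -163.26469694] F [ 0.08885976 15.61667151]
jaw face y [-88.29299388 -86.88147377 -85.68481257] 368
```

View pics/s4.png

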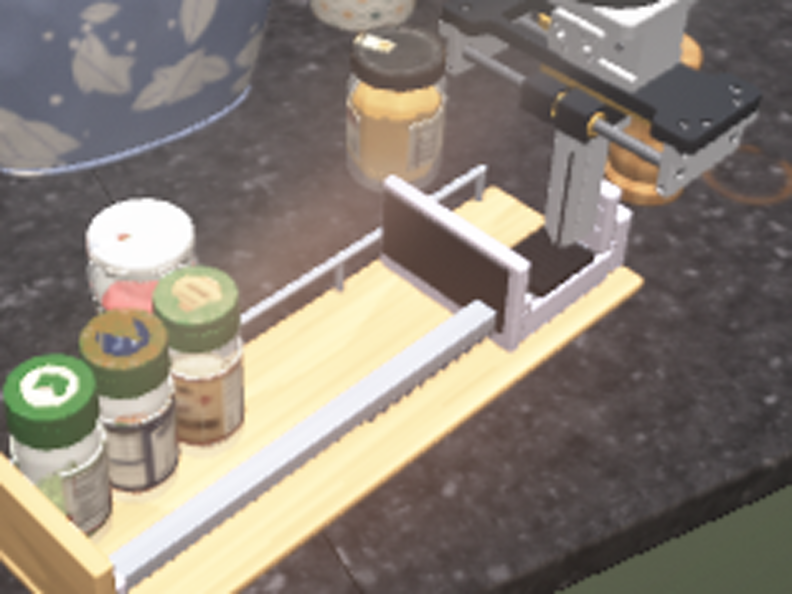

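The fingers now rest on the lug at (600,215), close to the bar's end block at (622,235). The jaw plate hasn't moved while the push force rose to about 16 N. I push a little harder to confirm it is at the end.

>>> apply_moves(commands=[[0.0022, -0.0077, 0, 0, 0, 0, -1], [0.0034, -0.0115, 0, 0, 0, 0, -1], [0.0034, -0.0115, 0, 0, 0, 0, -1]])

```text
t: 7.77
eef_pos: [510.1, 53.8, 153.1]
orientation: [-0.007, 0.599, 0.801, 0.007]
force: [-6.5, 21.4, 15.3]
width: 0.4
finger_force: 20.1
```

```bash
python3 look.py s5; python3 - <<'E'
from plant import eyes
from geo import cloud
import numpy as np
yaw=0.283; c=np.array([496.4,220.3]); R=np.array([[np.cos(yaw),-np.sin(yaw)],[np.sin(yaw),np.cos(yaw)]])
f=eyes.read_camera('scene'); X=cloud(f).reshape(-1,3); L=np.c_[(X[:,:2]-c)@R,X[:,2]]
m=(abs(L[:,2]-96)<2.5)&(abs(L[:,0]+35)<24)&(L[:,1]<-160)&(L[:,1]>-215); print('lug top',m.sum(),np.percentile(L[m,1],[5,95]) if m.any() else 0)
m=(abs(L[:,2]-59)<3)&(abs(L[:,0]+35)<24)&(L[:,1]<-180)&(L[:,1]>-215); print('block',np.percentile(L[m,1],[5,95]))
m=(abs(L[:,2]-57)<8)&(abs(L[:,0]+35)<18)&(L[:,1]<-115)&(L[:,1]>-150); print('pad z',m.sum(),np.percentile(L[m,2],[25,50,75]))
E
```

```text
7.7667 [510.06165178  53.75289089 153.06306089] [-6.47944996 21.41809165 15.26853156]
tcp [ -33.38799029 -163.73705258] F [-0.24097491 22.37542967]
jaw face y [-88.20890172 -86.88046296 -85.74926796] 372
lug top 31 [-179.53130492 -161.81105407]
block [-205.69704013 -196.3606913 ]
pad z 188 [55.52384387 56.3932792  57.17851471]
```

The stop stayed put under 22 N with the pad fully down (z 56), so it is at the end. I ease the push, lift a little so the release springs up, then move clear.

>>> apply_moves(commands=[[-0.0034, 0.0115, 0, 0, 0, 0, -1], [-0.0067, 0.023, 0, 0, 0, 0, -1], [-0.0067, 0.023, 0, 0, 0, 0, -1]])

```text
t: 8.12
eef_pos: [509.7, 54.9, 153.1]
orientation: [-0.002, 0.6, 0.8, 0.003]
force: [-2.6, 5.6, 11.9]
width: 0.4
finger_force: 6.2
```

>>> apply_moves(commands=[[0, 0, 0.012, 0, 0, 0, -1], [0, 0, 0.024, 0, 0, 0, -1], [0, 0, 0.04, 0, 0, 0, -1], [0, 0, 0.056, 0, 0, 0, -1], [0, 0, 0.072, 0, 0, 0, -1], [0, 0, 0.072, 0, 0, 0, -1]])

```text
t: 8.62
eef_pos: [507.5, 53.9, 166.9]
orientation: [-0.005, 0.6, 0.8, -0.0]
force: [-2.7, 5.5, -0.2]
width: 0.7
finger_force: 3.1
```

>>> apply_moves(commands=[[-0.0045, 0.0154, 0, 0, 0, 0, -1], [-0.01, 0.0346, 0.004, 0, 0, 0, -1], [-0.01, 0.0346, 0.008, 0, 0, 0, -1], [-0.01, 0.0346, 0.008, 0, 0, 0, -1]])

```text
t: 8.95
eef_pos: [507.5, 60.4, 171.2]
orientation: [-0.0, 0.6, 0.8, -0.0]
force: [-0.8, -0.4, 0.2]
width: 0.4
finger_force: 0.0
```

>>> apply_moves(commands=[[0, 0, 0.1, 0, 0, 0, -1], [0, 0, 0.25, 0, 0, 0, -1], [0, 0, 0.4, 0, 0, 0, -1], [-0.3, 0, 0.5, 0, 0, 0, -1], [-0.5, 0, 0.5, 0, 0, 0, -1], [-0.5, 0, 0.5, 0, 0, 0, -1], [-0.5, 0, 0.5, 0, 0, 0, -1], [-0.5, 0, 0.5, 0, 0, 0, -1]])

```text
t: 9.62
eef_pos: [381.5, 60.1, 297.5]
orientation: [0.002, 0.6, 0.8, 0.001]
force: [-0.1, -0.2, -0.1]
width: 0.8
finger_force: 0.0
```

```bash
python3 look.py s6; python3 - <<'E'
from plant import eyes, models
from geo import cloud
import numpy as np
yaw=0.283; c=np.array([496.4,220.3]); R=np.array([[np.cos(yaw),-np.sin(yaw)],[np.sin(yaw),np.cos(yaw)]])
f=eyes.read_camera('scene'); X=cloud(f).reshape(-1,3); L=np.c_[(X[:,:2]-c)@R,X[:,2]]
m=(abs(L[:,2]-61)<9)&(abs(L[:,0]+35)<18)&(L[:,1]<-115)&(L[:,1]>-155); print('pad z',m.sum(),np.percentile(L[m,2],[25,50,75]))
for n in ['jar0','pepper_mill','honey_jar','jam_jar']:
    for d in models.search_frame(n,'scene')[:3]: print(n,np.round(d['location']),round(d['confidence'],2))
E
```

```text
9.6167 [381.50585897  60.0986749  297.45402522] [-0.09390889 -0.15490416 -0.06993268]
tcp [-155.05811563 -121.74608406] F [-0.13342845 -0.1225195 ]
jaw face y [-88.71500589 -86.88782227 -85.55742087] 384
pad z 237 [63.21323807 63.96310681 64.77950094]
jar0 [459. 393. 100.] 0.91
jar0 [479. 308.  93.] 0.87
jar0 [471. 344.  94.] 0.64
pepper_mill [572. -52.  65.] 0.61
honey_jar [573. -54.  66.] 0.72
honey_jar [657.  89.  64.] 0.69
jam_jar [590. 305.  81.] 0.59
```

View pics/s6.png

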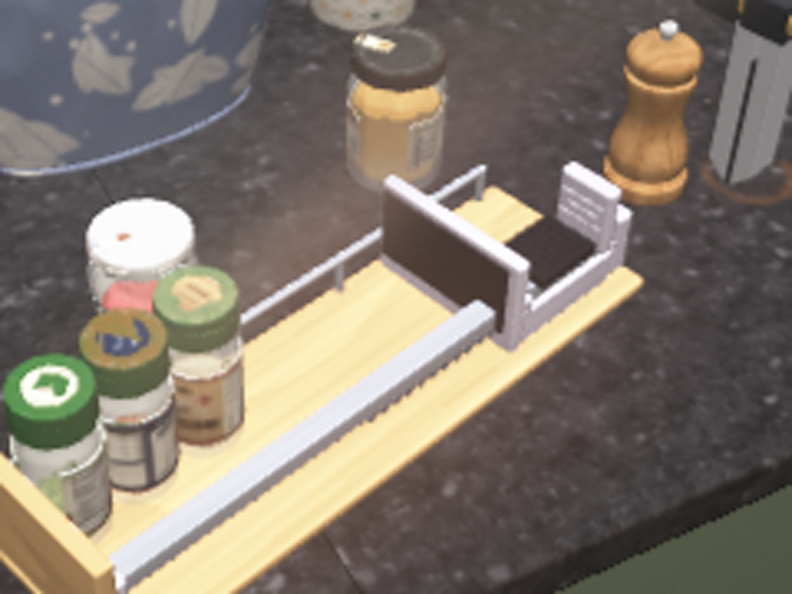

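The picture shows the stop against the bar's end block (jaw plate at (455,260), lug at (590,205)) and the pad back up at z ≈ 64. The jars and the mill stand where they were.

```bash
python3 -c "
from plant import bot
print(bot.job_done())"
```

```text
the job is handed in; nothing more can be done
None
```

The stop is fully back at the end of its bar (it did not move under a 22 N push with the release held down), the release has sprung up, the jars and mill stand where they were, and the job was handed in at about 10 s.

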